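# Sort the three bolts into their parts dishes

## Task

Sort the three loose hexagon bolts into the round parts dishes: the rusty bolt goes in the red dish, the short bright bolt in the blue dish and the long bright bolt in the green dish. Leave each one standing upright on its head in the middle of its dish, and do not disturb the pipe end, the ball bearing or the roll of black tape that stand among them.

Things in the scene. Friction and masses are not known exactly. Their poses are not given: they have to be found in the camera images.
- bolt_short_mid (a point): bright zinc hexagon bolt, the SHORT one, 60 mm tall, standing upright on its hexagon head (24 mm across flats, 27 mm across corners), the thread up. The point is on its axis half-way up, 30 mm above the underside of the head; z points up along the thread. About 20 mm thick at this height, tapering evenly to 16 mm at the tip: grip it at or a little above the point. Loose, 0.11 kg
- bolt_long_mid (a point): bright zinc hexagon bolt, the LONG one, 80 mm tall, standing upright on its hexagon head (24 mm across flats, 27 mm across corners), the thread up. The point is on its axis half-way up, 40 mm above the underside of the head; z points up along the thread. About 20 mm thick at this height, tapering evenly to 16 mm at the tip: grip it at or a little above the point. Loose, 0.11 kg
- bolt_rusty_mid (a point): brown rusty hexagon bolt, 70 mm tall, standing upright on its hexagon head (24 mm across flats, 27 mm across corners), the thread up. The point is on its axis half-way up, 35 mm above the underside of the head; z points up along the thread. About 20 mm thick at this height, tapering evenly to 16 mm at the tip: grip it at or a little above the point. Loose, 0.11 kg
- dish_red_floor (a point): shallow round parts dish, pressed steel painted red, rubber foot, loose, 0.5 kg. Outer diameter 104 mm at the rim, rim 18 mm above the bench, flat inside floor 6 mm above the bench and about 88 mm across. The point is the centre of the inside floor
- dish_green_floor (a point): shallow round parts dish, pressed steel painted green, rubber foot, loose, 0.5 kg. Outer diameter 104 mm at the rim, rim 18 mm above the bench, flat inside floor 6 mm above the bench and about 88 mm across. The point is the centre of the inside floor
- dish_blue_floor (a point): shallow round parts dish, pressed steel painted blue, rubber foot, loose, 0.5 kg. Outer diameter 104 mm at the rim, rim 18 mm above the bench, flat inside floor 6 mm above the bench and about 88 mm across. The point is the centre of the inside floor
- pipe_end_mid (a point): bystander, leave it: rusty end of pipe standing upright, 42 mm diameter, 58 mm tall; the point is its centre
- ball_bearing_mid (a point): bystander, leave it: steel ball bearing lying flat, 52 mm diameter, 18 mm tall; the point is its centre
- tape_roll_black_mid (a point): bystander, leave it: roll of black tape lying flat, 58 mm diameter, 19 mm tall; the point is its centre
- bench_vise: bench vise bolted to the near edge of the bench, between the robot and the work: fixed, its top 156 mm above the bench; it covers about 0.26 m (x) by 0.2 m (y). Carry things over or round it. Its origin lies 100 mm below the bench top, under its middle
Not all that is in view belongs to the job. Leave any purple look-alike of the part that bears bolt_long_mid alone. Leave any orange or purple look-alike of the part that bears bolt_short_mid alone.

How it is judged:
At the end, for the whole second after the job is handed in: The rusty bolt stands in the red dish, the short bright one in the blue, the long bright one in the green: each on the dish's floor (height within 5 mm), its axis within 15 mm of the dish's centre, less than 0.15 rad from upright, released and at rest (horizontal distance between bolt_short_mid and dish_blue_floor below 0.015 m and z of bolt_short_mid in the frame of dish_blue_floor between 0.025 and 0.035 m and angle between each of bolt_short_mid, bolt_long_mid, bolt_rusty_mid's own z axis and vertical below 0.15 rad and linear speed of each of bolt_short, bolt_long, bolt_rusty below 0.02 m/s and horizontal distance between bolt_long_mid and dish_green_floor below 0.015 m and z of bolt_long_mid in the frame of dish_green_floor between 0.035 and 0.045 m and horizontal distance between bolt_rusty_mid and dish_red_floor below 0.015 m and z of bolt_rusty_mid in the frame of dish_red_floor between 0.03 and 0.04 m); the robot touches nothing.
It fails at once if the pipe end is shifted by more than 20 mm (distance of pipe_end_mid from where it was at the start of the episode above 0.02 m).
It fails at once if the ball bearing is shifted by more than 20 mm (distance of ball_bearing_mid from where it was at the start of the episode above 0.02 m).
It fails at once if the roll of tape is shifted by more than 20 mm (distance of tape_roll_black_mid from where it was at the start of the episode above 0.02 m).
It also fails if it takes over 86 s, if anything falls off the work surface, if the arm or the gripper's body presses on something with over 40 N, if the wrist force passes 120 N, or if a joint passes its speed limit or range.

## Robot

A 6-joint arm with a two-finger parallel gripper is mounted at the origin on a cart in front of the work surface, level with it; the furniture and walls round the work are solid. World frame = base frame: x ahead of the robot, y to its left, z up, the work surface at z = 0. Lengths are in m, angles in rad, forces in N, time in s.
With the tool pointing down it reaches from about 0.25 to 0.775 m from the base axis. Payload 4 kg.
Tool frame: the origin (TCP) lies midway between the tips of the shut fingers; the grasp point (between the pads) lies 19 mm behind it (robot.tcp_to_grasp is the distance from the TCP to the grasp point, in m); z points along the fingers, y is the line along which they close (so a half turn about z gives the same grasp; the last joint's range is limited). The gripper opens to 94 mm and grips with 3 to 60 N. Pads are 16 mm wide; open, the fingers measure 119 mm over their backs; the gripper's body (75 mm by 177 mm) begins 78 mm behind the grasp point.
Start: joints at [-1.43, 0.087, 1.371, -0, 1.684, -0.103], TCP at [0.133, -0.534, 0.172] pointing down, gripper open.
Joint ranges: [-3.1, 3.1], [-0.76, 2.03], [0.27, 2.55], [-1.08, 4.22], [0.17, 2.65], [-2.57, 2.57]. Speed limits (rad/s): [2.79, 2.79, 3.14, 3.14, 3.14, 3.14].

## Interface

Orientations are given as [roll, pitch, yaw] about the fixed x, y, z axes, in that order (R = Rz(yaw) Ry(pitch) Rx(roll)).
In Python, from bench import robot, viewer gives the robot as it stands. The module is installed in compiled form; this text tells all that it offers.
- The arm moves only by the shell command python3 -m handwheel 'ROWS' [OPENING]. ROWS is JSON, a list of rows, each a list of 6 numbers: the shift along the tool's x, y, z in units of 0.2 m (1.0 is 0.2 m), then the turn, a rotation vector about the tool's x, y, z in units of 30 degrees (1.0 is 30 degrees). In form: [[x, y, z, wx, wy, wz], ...]. A call has 1 to 10 rows; each row is the pose to reach, as a shift and turn from the pose commanded when the call began, along the tool's axes at that moment; what a row does not reach only later rows make up. A row lasts 1/12 s, in which the tool goes at most 41.7 mm and 7.16 degrees, less where a joint would pass 70% of its speed; a pose out of reach is approached as far as the arm can. A call with a number of a shift or a turn outside -1 to 1 is refused whole. A call with a gripper value outside its range is refused whole. OPENING is the gripper's target within -1 to 1 (shut at 1, half-way at 0, fully open at -1), set as the call begins (- or left out, the last holds). The fingers move at their own pace and stop on an object; the grip force is fixed at half the most. Time passes only in rows, so rows that repeat a pose let the fingers close. It gives the time, the measured TCP pose, the force, the opening and the grip force at its end, in the units of the state.
- robot.get_obs(): the state, without advancing time (a new reading comes with each control period).
- viewer.snapshot(name): name is "scene" or "top" or "wrist"; returns the picture (400x640x3 uint8, red, green, blue); there is no depth.
- viewer.calibration(name): a dict with "fx", "fy", "cx", "cy" (pixels), "k1" (the pictures are not rectified: a ray, as slopes to the right and down, at radius r is drawn at 1 + k1 r^2 times it, then the intrinsics apply), "R" (3x3) and "t" (3): a world point X has camera coordinates R X + t. Camera axes: x right, y down, z forward; pixel columns grow to the right and rows downward; lengths in m; the calibration is good to about 2 mm. A picture is of the moment at which its call begins: read the wrist's pose just before it. calibration takes no time and is no camera call; for the wrist camera it gives the pose at the moment of the call.
- robot.close_job(): hands the job in; it is judged then, once.
The state is a dict: "time": time; "joint_positions": joint angles; "qvel": joint speeds; "joint_torque": joint torques, N m; "tool_pos": TCP position; "ee_rot": TCP orientation; "wrist_force": force on the tool from outside, world axes, zero at the start; "wrist_torque": the same for the moment, N m; "width": finger opening in m; "finger_force": force on a finger pad.
Only numpy, scipy, OpenCV 4.12 (cv2) and the standard library are available. Lean on these libraries where they do the work, as an engineer would, in place of code of your own. Each camera call takes 0.05 s, during which the arm holds its last target. There are 200 camera calls.

## Working session

There is one attempt and no reset: what is moved stays moved. The work goes in short steps, Python scripts to look and compute and a shell command to move; the robot and the scene stay as the last step left them, time stands still between calls to the robot, and variables do not carry over. Pictures are saved under pics/ and viewed, at most 14 in all, crops included, and the job is handed in when it is done.

```bash
mkdir -p pics
cat > h.py <<'E'
import numpy as np, cv2
from bench import robot, viewer
def save(n,f):
    c=viewer.calibration(n); im=viewer.snapshot(n); cv2.imwrite('pics/'+f,im[:,:,::-1]); return im,c
def ray(c,u,v):
    K=np.array([[c['fx'],0,c['cx']],[0,c['fy'],c['cy']],[0,0,1.]])
    p=cv2.undistortPoints(np.array([[[u,v]]],float),K,np.array([c['k1'],0,0,0.]))[0,0]
    R=np.array(c['R']);t=np.array(c['t'])
    return -R.T@t, R.T@np.array([p[0],p[1],1])
def hit(c,u,v,z):
    o,d=ray(c,u,v); return o+d*(z-o[2])/d[2]
E
python3 - <<'E'
from h import *
for n in ['top','scene']:
    im,c=save(n,n+'0.png'); print(n,{k:np.round(v,3).tolist() for k,v in c.items()})
print(robot.get_obs(),robot.tcp_to_grasp)
E
```

```text
top {'fx': 428.151, 'fy': 428.151, 'cx': 328.449, 'cy': 197.597, 'k1': -0.006, 'R': [[0.012, -1.0, 0.01], [-0.993, -0.013, -0.114], [0.114, -0.008, -0.993]], 't': [-0.069, 0.512, 1.242]}
scene {'fx': 507.742, 'fy': 507.742, 'cx': 314.333, 'cy': 196.174, 'k1': 0.018, 'R': [[-0.804, -0.594, -0.014], [-0.376, 0.527, -0.762], [0.46, -0.608, -0.647]], 't': [0.381, 0.23, 0.952]}
{'time': 0.1, 'joint_positions': array([-1.43006637e+00,  8.78762354e-02,  1.37208285e+00, -2.47430817e-05,
        1.68361167e+00, -1.03112374e-01]), 'qvel': array([ 0.00079649, -0.00255125, -0.00167132, -0.00074915, -0.00032371,
       -0.00085313]), 'joint_torque': array([ 1.87851569e-03, -3.41250587e+01, -3.03301084e+01,  7.20838364e-02,
        3.03464534e-02, -9.86406417e-05]), 'tool_pos': array([ 0.13268873, -0.53317598,  0.17053424]), 'ee_rot': array([-3.13962253e+00, -1.79144783e-04,  2.43839393e-01]), 'wrist_force': array([ 0.02520821, -0.14454513, -0.40223139]), 'wrist_torque': array([-0.03636653, -0.0212863 , -0.02485447]), 'finger_force': 0.0, 'width': 0.09429227830128373} 0.0188
```

View pics/top0.png

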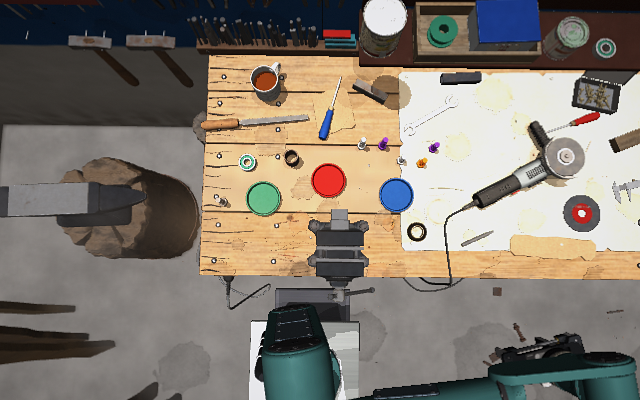

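View pics/scene0.png

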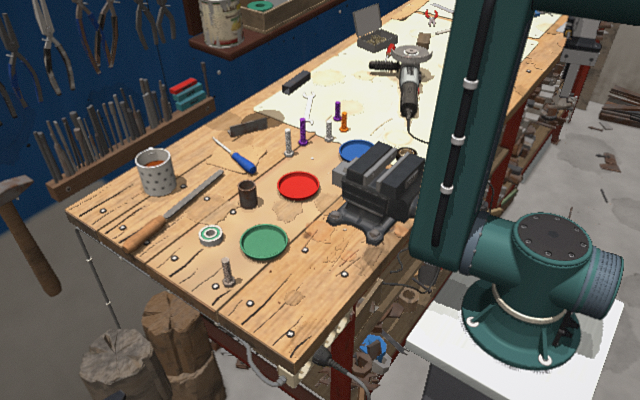

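The top view shows dishes green (263,198), red (328,181) and blue (396,195). The rusty bolt is near (220,201), and the bright bolts are near (362,145) and (402,160). Next I'll zoom in.

Run:
```python
import cv2,numpy as np
a=cv2.imread('pics/top0.png'); b=cv2.imread('pics/scene0.png')
A=cv2.resize(a[125:225,345:445],None,fx=4,fy=4,interpolation=2)
B=cv2.resize(a[140:240,200:300],None,fx=4,fy=4,interpolation=2)[:200]
B=cv2.resize(a[180:220,200:240],None,fx=5,fy=5,interpolation=2)
C=cv2.resize(b[95:195,270:370],None,fx=4,fy=4,interpolation=2)
D=cv2.resize(b[250:290,207:247],None,fx=5,fy=5,interpolation=2)
o=np.zeros((600,800,3),np.uint8);o[:400,:400]=A;o[:400,400:]=C;o[400:,:200]=B;o[400:,400:600]=D
cv2.imwrite('pics/crop0.png',o)
```

```text
(no output)
```

View pics/crop0.png

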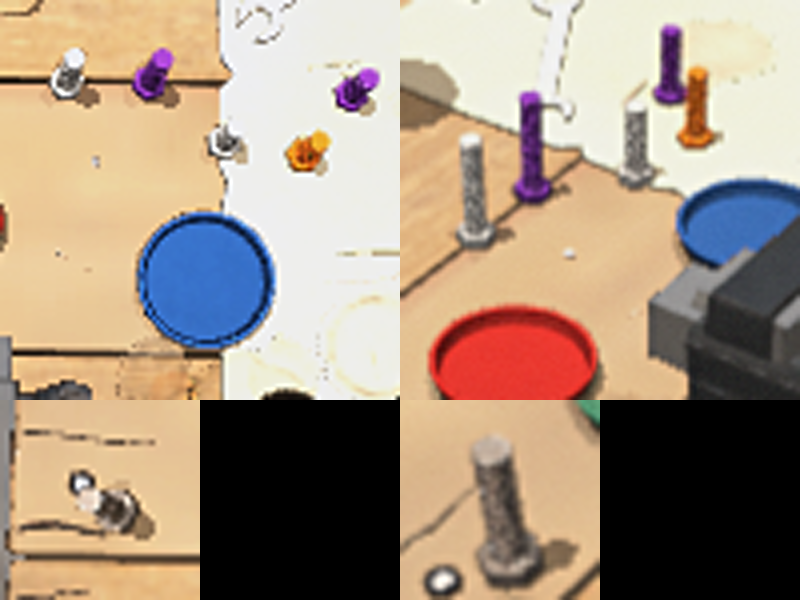

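The crop shows the long bright bolt at top (362,145), the short bright one at top (401,161) and the rusty one at top (223.6,202.4). Now I'll work out positions from both cameras.

Run:
```python
from h import *
top=viewer.calibration('top');sc=viewer.calibration('scene')
np.set_printoptions(precision=4,suppress=True)
T=lambda u,v,z:hit(top,345+u/4-.4,125+v/4-.4,z)
S=lambda u,v,z:hit(sc,270+(u-400)/4-.4,95+v/4-.4,z)
print('long',T(73,57,.08),T(67,82,.008),S(470,138,.08),S(477,235,.008))
print('short',T(226,129,.06),T(224,145,.008),S(634,103,.06),S(635,174,.008))
print('rusty',hit(top,217.4,199.2,.07),hit(top,223.6,202.4,.008),hit(sc,207+92/5-.4,250+47/5-.4,.07),hit(sc,207+108/5-.4,250+160/5-.4,.008))
for n,c in(('top0',top),('scene0',sc)):
    im=cv2.imread(f'pics/{n}.png').astype(int);B,G,R=im[...,0],im[...,1],im[...,2]
    for k,m in dict(red=(R>150)&(G<70)&(B<70),green=(G>R+35)&(G>B+10),blue=(B>R+70)&(B>130)).items():
        k8,lab,st,ce=cv2.connectedComponentsWithStats(m.astype(np.uint8))
        for i in range(1,k8):
            if 300<st[i,4]: print(n,k,st[i],ce[i],hit(c,st[i,0]+(st[i,2]-1)/2,st[i,1]+(st[i,3]-1)/2,.018),hit(c,*ce[i],.008))
# bystanders
print('tape',hit(top,417,231,.019),'bearing',hit(top,247.5,161.5,.018),'pipe',hit(top,291.5,157,.05),'pipe sc',hit(sc,248,187,.058))
print('purple',T(150,90,.008),T(350,95,.008),'orange',T(300,157,.008))
print('tcpcam',-np.array(viewer.calibration('wrist')['R']).T@viewer.calibration('wrist')['t'])
```

```text
long [ 0.6802 -0.1605  0.08  ] [ 0.6791 -0.1623  0.008 ] [ 0.6806 -0.1641  0.08  ] [ 0.6755 -0.1596  0.008 ]
short [ 0.6329 -0.2748  0.06  ] [ 0.6317 -0.2825  0.008 ] [ 0.637 -0.286  0.06 ] [ 0.6314 -0.2796  0.008 ]
rusty [0.4999 0.2557 0.07  ] [0.4971 0.2523 0.008 ] [0.5004 0.2525 0.07  ] [0.4987 0.2563 0.008 ]
top0 red [311 164  35  33 795] [328.1145 180.4943] [ 0.5679 -0.0612  0.018 ] [ 0.568  -0.0617  0.008 ]
top0 green [427  15  31  33 650] [442.1631  30.8354] [ 1.0476 -0.4148  0.018 ] [ 1.0535 -0.4181  0.008 ]
top0 green [246 181  34  34 836] [263.2033 198.1208] [0.5123 0.1342 0.018 ] [0.5116 0.1335 0.008 ]
top0 blue [ 477    0   63   42 2219] [506.3871  20.5552] [ 1.0866 -0.6253  0.018 ] [ 1.0919 -0.6246  0.008 ]
top0 blue [379 178  35  34 798] [395.7845 194.8246] [ 0.5266 -0.2661  0.018 ] [ 0.5268 -0.2671  0.008 ]
scene0 red [278 173  41  25 738] [298.1653 185.9593] [ 0.5656 -0.0585  0.018 ] [ 0.5708 -0.0653  0.008 ]
scene0 green [ 240  224   48   35 1225] [263.9143 241.369 ] [0.5087 0.1354 0.018 ] [0.5144 0.1287 0.008 ]
scene0 blue [339 143  31  18 347] [353.5418 150.6052] [ 0.5312 -0.255   0.018 ] [ 0.5419 -0.2698  0.008 ]
tape [ 0.4178 -0.3279  0.019 ] bearing [0.6212 0.1827 0.018 ] pipe [0.6301 0.0476 0.05  ] pipe sc [0.6235 0.0523 0.058 ]
purple [ 0.6738 -0.226   0.008 ] [ 0.672  -0.3797  0.008 ] orange [ 0.6231 -0.3406  0.008 ]
tcpcam [ 0.2101 -0.5155  0.3854]
```

```bash
python3 -m handwheel '[[0,0,-0.2,0,0,0.235],[0,0,-0.4,0,0,0.466],[0,0,-0.4,0,0,0.466],[0,0,-0.4,0,0,0.466]]' -0.1
```

```text
time: 0.43
tool_pos: [0.1329, -0.5351, 0.2547]
ee_rot: [3.135, -0.001, 0.0]
wrist_force: [0.3, -0.5, -0.1]
width: 0.0709
finger_force: 0.0
```

```bash
R='x'; python3 -m handwheel '[[0.2,-0.1,0,0,0,0],[0.4,-0.2,0,0,0,0],[0.6,-0.3,0,0,0,0],[0.8,-0.4,0,0,0,0],[1,-0.5,0,0,0,0]]' && python3 -m handwheel '[[0.2,-0.1,0,0,0,0],[0.4,-0.2,0,0,0,0],[0.6,-0.3,0,0,0,0],[0.8,-0.4,0,0,0,0],[1,-0.5,0,0,0,0],[1,-0.5,0,0,0,0]]' && python3 -m handwheel '[[0.15,-0.1,0,0,0,0],[0.3,-0.2,0,0,0,0],[0.35,-0.27,0,0,0,0],[0.35,-0.27,0,0,0,0],[0.35,-0.27,0,0,0,0],[0.35,-0.27,0,0,0,0],[0.35,-0.27,0,0,0,0]]'
python3 - <<'E'
from h import *
print(robot.get_obs()['tool_pos'],robot.get_obs()['ee_rot']);im,c=save('wrist','w1.png')
for p in [(.632,-.281,.06),(.632,-.281,.0),(.679,-.162,.08),(.679,-.162,0),(.527,-.266,.006)]:
    q=cv2.projectPoints(np.array([p]),np.array(c['R']),np.array(c['t']),np.array([[c['fx'],0,c['cx']],[0,c['fy'],c['cy']],[0,0,1.]]),np.array([c['k1'],0,0,0.]))[0];print(p,q.ravel())
E
```

```text
time: 0.85
tool_pos: [0.3201, -0.439, 0.2496]
ee_rot: [-3.139, 0.001, 0.0]
wrist_force: [0.3, -2.0, 0.1]
width: 0.0517
finger_force: 0.0
time: 1.35
tool_pos: [0.5227, -0.3368, 0.2484]
ee_rot: [-3.137, 0.002, 0.006]
wrist_force: [-0.1, 0.4, 0.2]
width: 0.0517
finger_force: 0.0
time: 1.93
tool_pos: [0.5879, -0.288, 0.2514]
ee_rot: [3.141, 0.001, -0.002]
wrist_force: [1.3, -0.2, 0.5]
width: 0.0518
finger_force: 0.0
[ 0.58792912 -0.28799456  0.25144606] [ 3.14121488e+00  7.39561135e-04 -2.16662872e-03]
(0.632, -0.281, 0.06) [310.46194434 137.0407717 ]
(0.632, -0.281, 0.0) [311.28219234 133.34763635]
(0.679, -0.162, 0.08) [207.89605944  97.85200184]
(0.679, -0.162, 0) [226.80044585  99.57898565]
(0.527, -0.266, 0.006) [301.96179737 203.47652312]
```

View pics/w1.png

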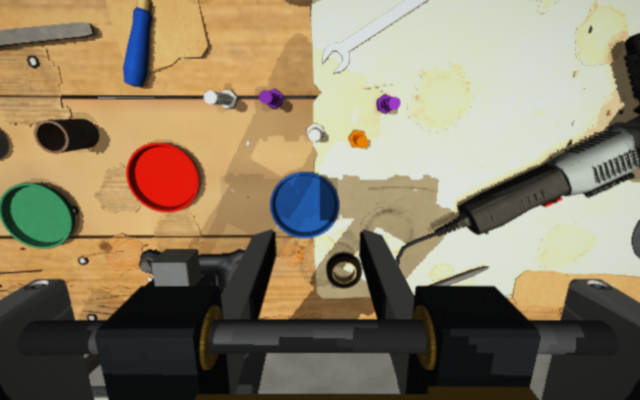

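The wrist view shows the short bolt at (316,133), the long bolt's tip at (211,97) and head at (229,100), and the blue dish at (305,204).

Run:
```python
from h import *
c=viewer.calibration('wrist')
im=cv2.imread('pics/w1.png').astype(int);B,G,R=im[...,0],im[...,1],im[...,2]
for k,m in dict(red=(R>120)&(G<70)&(B<70),green=(G>R+30)&(G>B+5),blue=(B>R+50)&(B>G+15)).items():
    k8,lab,st,ce=cv2.connectedComponentsWithStats(m.astype(np.uint8))
    for i in range(1,k8):
        if 1500<st[i,4]: print(k,st[i],hit(c,st[i,0]+(st[i,2]-1)/2,st[i,1]+(st[i,3]-1)/2,.018).round(4))
print('tip long',hit(c,211,97,.08),'head',hit(c,229,100,.008))
print('short',hit(c,316.5,132,.06),hit(c,315.5,135,.008))
I=cv2.imread('pics/w1.png'); o=np.hstack([cv2.resize(I[110:160,290:340],(400,400),interpolation=2),cv2.resize(I[75:125,195:245],(400,400),interpolation=2)]);cv2.imwrite('pics/c1.png',o)
```

```text
red [ 127  143   72   69 3504] [ 0.5716 -0.0649  0.018 ]
green [   0  183   73   65 3253] [0.5141 0.1298 0.018 ]
blue [ 271  173   65   65 3253] [ 0.5284 -0.2682  0.018 ]
tip long [ 0.68012313 -0.16567449  0.08      ] head [ 0.67845857 -0.16717584  0.008     ]
short [ 0.63841051 -0.2887645   0.06      ] [ 0.6304336  -0.28723033  0.008     ]
```

View pics/c1.png

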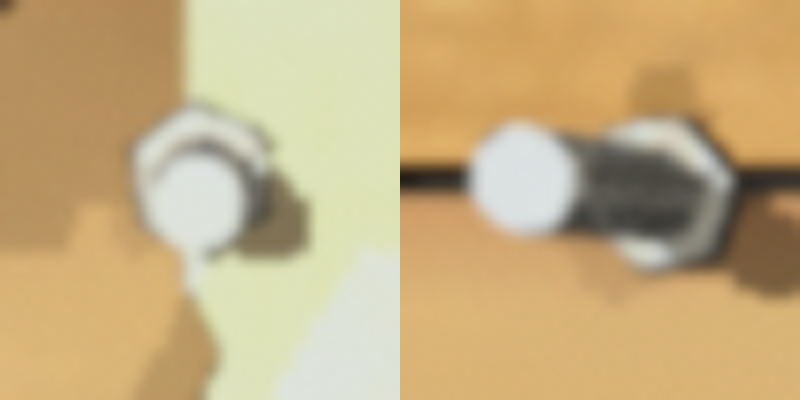

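```bash
python3 -m handwheel '[[0.1,-0.02,0.1,0,0,0],[0.228,-0.02,0.25,0,0,0],[0.228,-0.02,0.4,0,0,0],[0.228,-0.02,0.55,0,0,0],[0.228,-0.02,0.7,0,0,0],[0.228,-0.02,0.85,0,0,0],[0.228,-0.02,0.85,0,0,0],[0.228,-0.02,0.85,0,0,0],[0.228,-0.02,0.85,0,0,0]]' -0.1
python3 - <<'E'
from h import *
print(robot.get_obs()['tool_pos'],robot.get_obs()['ee_rot']);im,c=save('wrist','w2.png')
E
```

```text
time: 2.73
tool_pos: [0.6353, -0.284, 0.084]
ee_rot: [3.14, -0.003, -0.001]
wrist_force: [-1.4, -0.3, 0.4]
width: 0.0515
finger_force: 0.0
[ 0.63530743 -0.28396023  0.08399196] [ 3.13991604e+00 -2.79437474e-03 -1.26208937e-03]
```

View pics/w2.png

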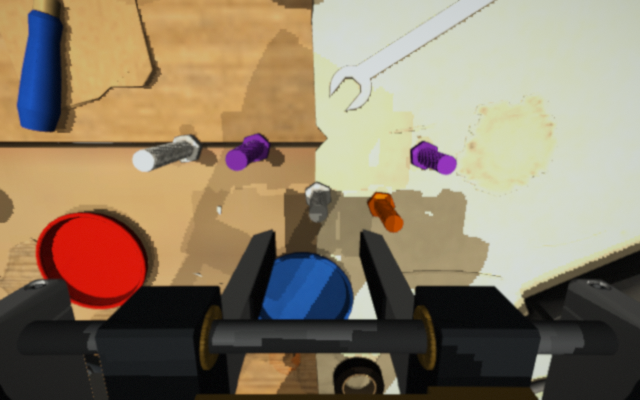

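The bolt's tip at (318,213) is centred between the finger tips (mid column 317). I'll check x by calculation.

Run:
```python
from h import *
c=viewer.calibration('wrist')
print(hit(c,318,213,.06),hit(c,318,191,.008)); print(hit(c,317,235,.084))
```

```text
[ 0.63459471 -0.28620215  0.06      ] [ 0.63952595 -0.2864944   0.008     ]
[ 0.62544882 -0.28532167  0.084     ]
```

```bash
python3 -m handwheel '[[0,0.005,0.1,0,0,0],[0,0.005,0.2,0,0,0],[0,0.005,0.33,0,0,0],[0,0.005,0.33,0,0,0],[0,0.005,0.33,0,0,0],[0,0.005,0.33,0,0,0]]' -0.1 && python3 -m handwheel '[[0,0,0,0,0,0],[0,0,0,0,0,0],[0,0,0,0,0,0],[0,0,0,0,0,0],[0,0,0,0,0,0],[0,0,0,0,0,0],[0,0,0,0,0,0]]' 1
```

```text
time: 3.28
tool_pos: [0.6364, -0.2847, 0.0189]
ee_rot: [3.139, -0.004, -0.0]
wrist_force: [-0.3, -0.0, 0.6]
width: 0.0515
finger_force: 0.0
time: 3.87
tool_pos: [0.6349, -0.2839, 0.0158]
ee_rot: [3.141, -0.0, -0.0]
wrist_force: [-0.9, -0.2, 0.8]
width: 0.0153
finger_force: 29.9
```

```bash
python3 -m handwheel '[[0,0,-0.1,0,0,0],[0,0,-0.2,0,0,0],[0,0,-0.35,0,0,0],[0,0,-0.5,0,0,0],[0,0,-0.5,0,0,0],[0,0,-0.5,0,0,0],[0,0,-0.5,0,0,0]]'
python3 - <<'E'
from h import *
print(robot.get_obs()['tool_pos'],robot.get_obs()['ee_rot'],robot.get_obs()['width']);im,c=save('wrist','w3.png')
s,_=save('scene','s3.png'); o=np.vstack([im[200:400,:,::-1],s[60:260,:,::-1]]); cv2.imwrite('pics/c3.png',o)
E
```

```text
time: 4.45
tool_pos: [0.6341, -0.2833, 0.114]
ee_rot: [-3.141, 0.002, -0.0]
wrist_force: [-0.2, -0.2, -1.0]
width: 0.0152
finger_force: 29.8
[ 0.63407829 -0.28330854  0.11400994] [-3.14056732e+00  2.01506401e-03 -1.71017040e-04] 0.015248971424229778
```

View pics/c3.png

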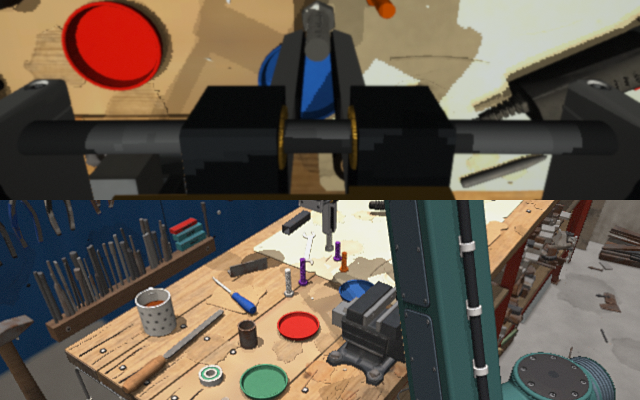

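The short bolt is held upright between the fingers. Carrying it to the blue dish.

```bash
python3 -m handwheel '[[-0.15,-0.03,0,0,0,0],[-0.3,-0.06,0,0,0,0],[-0.45,-0.08,0,0,0,0],[-0.535,-0.08,0,0,0,0],[-0.535,-0.08,0,0,0,0],[-0.535,-0.08,0,0,0,0],[-0.535,-0.08,0.1,0,0,0],[-0.535,-0.08,0.25,0,0,0],[-0.535,-0.08,0.38,0,0,0],[-0.535,-0.08,0.38,0,0,0]]' && python3 -m handwheel '[[0,0,0.03,0,0,0],[0,0,0.06,0,0,0],[0,0,0.07,0,0,0],[0,0,0.075,0,0,0],[0,0,0.075,0,0,0],[0,0,0.075,0,0,0]]'
```

```text
time: 5.38
tool_pos: [0.5243, -0.2648, 0.0317]
ee_rot: [-3.134, 0.011, 0.0]
wrist_force: [-1.3, 0.0, -3.3]
width: 0.0153
finger_force: 29.8
time: 5.88
tool_pos: [0.5284, -0.2681, 0.0257]
ee_rot: [3.14, -0.002, -0.0]
wrist_force: [-0.4, -1.2, -1.2]
width: 0.0148
finger_force: 29.8
```

```bash
python3 -m handwheel '[[0,0,0.005,0,0,0],[0,0,0.01,0,0,0],[0,0,0.01,0,0,0],[0,0,0.01,0,0,0]]' && python3 -m handwheel '[[0,0,0.005,0,0,0],[0,0,0.005,0,0,0],[0,0,0.005,0,0,0],[0,0,0.005,0,0,0]]'
```

```text
time: 6.22
tool_pos: [0.5277, -0.2677, 0.0226]
ee_rot: [3.142, -0.0, -0.0]
wrist_force: [0.9, 0.8, -0.7]
width: 0.0151
finger_force: 29.8
time: 6.55
tool_pos: [0.528, -0.2678, 0.0219]
ee_rot: [3.141, -0.001, -0.0]
wrist_force: [0.5, -0.3, -0.2]
width: 0.0153
finger_force: 29.9
```

```bash
python3 -m handwheel '[[0,0,0.005,0,0,0],[0,0,0.005,0,0,0],[0,0,0.005,0,0,0]]' && python3 -m handwheel '[[0,0,0,0,0,0],[0,0,0,0,0,0],[0,0,0,0,0,0],[0,0,0,0,0,0],[0,0,0,0,0,0],[0,0,0,0,0,0]]' 0 && python3 -m handwheel '[[0,0,-0.05,0,0,0],[0,0,-0.15,0,0,0],[0,0,-0.3,0,0,0],[0,0,-0.5,0,0,0],[0,0,-0.5,0,0,0],[0,0,-0.5,0,0,0],[0,0,-0.5,0,0,0]]'
```

```text
time: 6.8
tool_pos: [0.5286, -0.268, 0.0218]
ee_rot: [3.141, -0.002, -0.0]
wrist_force: [0.8, -0.2, 5.5]
width: 0.0153
finger_force: 30.1
time: 7.3
tool_pos: [0.5274, -0.2675, 0.0201]
ee_rot: [-3.141, 0.001, -0.0]
wrist_force: [0.9, -0.8, -0.2]
width: 0.0468
finger_force: 0.0
time: 7.88
tool_pos: [0.5278, -0.2677, 0.1211]
ee_rot: [3.141, -0.001, -0.0]
wrist_force: [0.2, 0.9, 0.2]
width: 0.0469
finger_force: 0.0
```

```bash
python3 -m handwheel '[[0.15,-0.1,0,0,0,0],[0.3,-0.2,0,0,0,0],[0.45,-0.3,0,0,0,0],[0.6,-0.4,0,0,0,0],[0.7,-0.5,0,0,0,0],[0.757,-0.52,0,0,0,0],[0.757,-0.52,0,0,0,0],[0.757,-0.52,0,0,0,0],[0.757,-0.52,0,0,0,0],[0.757,-0.52,0,0,0,0]]' -0.1
python3 - <<'E'
from h import *
print(robot.get_obs()['tool_pos'],robot.get_obs()['ee_rot']);im,c=save('wrist','w4.png');s,_=save('top','t4.png')
t=cv2.resize(s[150:240,320:464,::-1],None,fx=640/144,fy=640/144,interpolation=2)[50:350]
cv2.imwrite('pics/c4.png',np.vstack([im[100:400,:,::-1],t]))
E
```

```text
time: 8.72
tool_pos: [0.6779, -0.1647, 0.1201]
ee_rot: [3.142, 0.001, -0.002]
wrist_force: [-0.6, 0.2, 0.6]
width: 0.0518
finger_force: 0.0
[ 0.67793282 -0.1646977   0.12009877] [ 3.14158179e+00  1.41455750e-03 -1.74786861e-03]
```

View pics/c4.png

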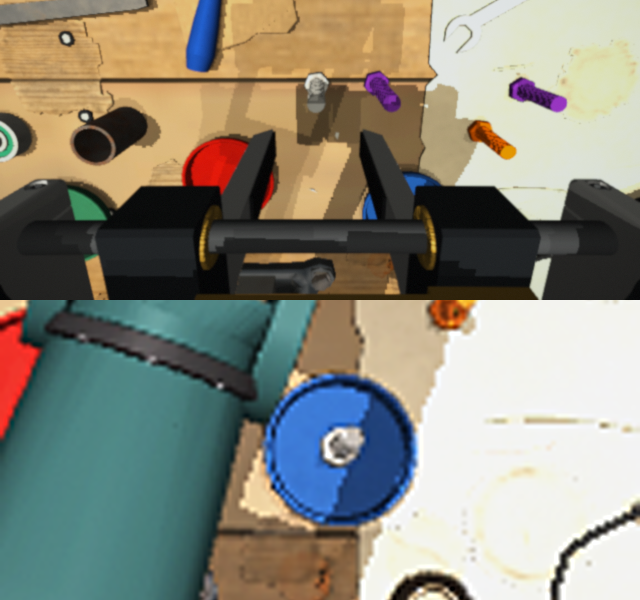

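The short bolt stands centred in the blue dish. The long bolt's tip at (316,202) is in line with the finger gap.

```bash
python3 -c "
from h import *
c=viewer.calibration('wrist');print(hit(c,316,203,.08),hit(c,316,186,.008))"; python3 -m handwheel '[[0.005,0,0.1,0,0,0],[0.005,0,0.2,0,0,0],[0.005,0,0.3,0,0,0],[0.005,0,0.4,0,0,0],[0.005,0,0.465,0,0,0],[0.005,0,0.465,0,0,0],[0.005,0,0.465,0,0,0]]' && python3 -m handwheel '[[0,0,0,0,0,0],[0,0,0,0,0,0],[0,0,0,0,0,0],[0,0,0,0,0,0],[0,0,0,0,0,0],[0,0,0,0,0,0],[0,0,0,0,0,0]]' 1 && python3 -m handwheel '[[0,0,-0.1,0,0,0],[0,0,-0.25,0,0,0],[0,0,-0.4,0,0,0],[0,0,-0.6,0,0,0],[0,0,-0.8,0,0,0],[0,0,-0.95,0,0,0],[0,0,-0.95,0,0,0],[0,0,-0.95,0,0,0],[0,0,-0.95,0,0,0]]'
```

```text
[ 0.68040887 -0.1650813   0.08      ] [ 0.67759899 -0.16484637  0.008     ]
time: 9.4
tool_pos: [0.6794, -0.164, 0.0271]
ee_rot: [-3.141, 0.001, -0.001]
wrist_force: [-0.2, -0.1, 0.1]
width: 0.0517
finger_force: 0.0
time: 9.98
tool_pos: [0.6805, -0.1637, 0.0281]
ee_rot: [3.141, -0.001, -0.0]
wrist_force: [-0.5, 0.3, 0.5]
width: 0.0164
finger_force: 30.0
time: 10.73
tool_pos: [0.6796, -0.1635, 0.2156]
ee_rot: [-3.141, 0.003, -0.0]
wrist_force: [0.3, 0.8, -1.8]
width: 0.0163
finger_force: 29.9
```

```bash
python3 -m handwheel '[[-0.05,-0.15,0,0,0,0],[-0.1,-0.3,0,0,0,0],[-0.2,-0.45,0,0,0,0],[-0.3,-0.6,0,0,0,0],[-0.4,-0.75,0,0,0,0],[-0.5,-0.9,0,0,0,0],[-0.5,-0.9,0,0,0,0],[-0.5,-0.9,0,0,0,0]]' && python3 -m handwheel '[[-0.1,-0.15,0,0,0,0],[-0.2,-0.3,0,0,0,0],[-0.3,-0.45,0,0,0,0],[-0.333,-0.57,0,0,0,0],[-0.333,-0.57,0,0,0,0],[-0.333,-0.57,0,0,0,0],[-0.333,-0.57,0,0,0,0]]'
python3 - <<'E'
from h import *
print(robot.get_obs()['tool_pos'],robot.get_obs()['ee_rot']);im,c=save('wrist','w5.png')
g=im.astype(int);B,G,R=g[...,2],g[...,1],g[...,0]
for n in ['wrist']:
    for k,m in dict(red=(R>120)&(G<70)&(B<70),green=(G>R+30)&(G>B+5)).items():
        k8,lab,st,ce=cv2.connectedComponentsWithStats(m.astype(np.uint8))
        for i in range(1,k8):
            if 1500<st[i,4]: print(k,st[i],hit(c,st[i,0]+(st[i,2]-1)/2,st[i,1]+(st[i,3]-1)/2,.018).round(4))
E
```

```text
time: 11.4
tool_pos: [0.5782, 0.0179, 0.2149]
ee_rot: [3.142, 0.005, 0.003]
wrist_force: [-0.4, -1.0, -0.4]
width: 0.0165
finger_force: 29.9
time: 11.98
tool_pos: [0.5139, 0.1291, 0.216]
ee_rot: [3.14, 0.002, -0.001]
wrist_force: [-0.3, 0.5, -0.7]
width: 0.0162
finger_force: 29.9
[0.5139248  0.12911836 0.215955  ] [ 3.14014559e+00  2.37854835e-03 -1.41183904e-03]
red [ 426   85   82   81 5078] [ 0.5716 -0.0635  0.018 ]
green [ 276  133   78   74 4315] [0.5145 0.131  0.018 ]
```

View pics/w5.png

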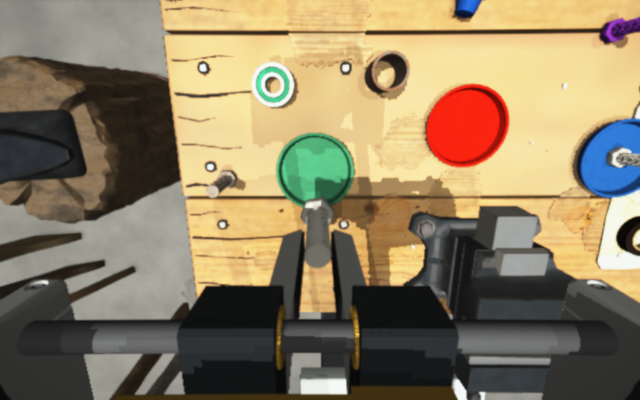

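The long bolt is held upright, and the green dish is at (315,170). The rusty bolt's tip is at (212,190) and its head at (228,179). Lowering now.

```bash
python3 -c "
from h import *
c=viewer.calibration('wrist');print(hit(c,212,190,.07),hit(c,228,179,.008))"
python3 -m handwheel '[[0,-0.013,0.15,0,0,0],[0,-0.013,0.3,0,0,0],[0,-0.013,0.45,0,0,0],[0,-0.013,0.6,0,0,0],[0,-0.013,0.75,0,0,0],[0,-0.013,0.85,0,0,0],[0,-0.013,0.9,0,0,0],[0,-0.013,0.9,0,0,0],[0,-0.013,0.9,0,0,0],[0,-0.013,0.9,0,0,0]]' && python3 -m handwheel '[[0,0,0.005,0,0,0],[0,0,0.005,0,0,0],[0,0,0.005,0,0,0]]'  && python3 -m handwheel '[[0,0,0.005,0,0,0],[0,0,0.005,0,0,0],[0,0,0.005,0,0,0]]'
```

```text
[0.50035739 0.25198178 0.07      ] [0.49978707 0.24992062 0.008     ]
time: 12.87
tool_pos: [0.5148, 0.1324, 0.0385]
ee_rot: [-3.142, -0.002, -0.001]
wrist_force: [0.1, 0.2, -1.0]
width: 0.0166
finger_force: 29.9
time: 13.12
tool_pos: [0.5141, 0.1329, 0.0372]
ee_rot: [-3.142, -0.001, -0.0]
wrist_force: [0.4, -0.5, -1.4]
width: 0.0165
finger_force: 29.9
time: 13.37
tool_pos: [0.5135, 0.133, 0.0355]
ee_rot: [3.141, 0.0, -0.0]
wrist_force: [0.1, 0.7, -1.1]
width: 0.0163
finger_force: 29.9
```

```bash
python3 -m handwheel '[[0,0,0.005,0,0,0],[0,0,0.005,0,0,0],[0,0,0.005,0,0,0]]'  && python3 -m handwheel '[[0,0,0.005,0,0,0],[0,0,0.005,0,0,0],[0,0,0.005,0,0,0]]'
```

```text
time: 13.62
tool_pos: [0.5135, 0.1329, 0.0344]
ee_rot: [3.141, 0.0, -0.0]
wrist_force: [0.0, -1.5, -0.6]
width: 0.0166
finger_force: 29.9
time: 13.87
tool_pos: [0.5135, 0.1329, 0.0334]
ee_rot: [3.141, 0.0, -0.0]
wrist_force: [-1.3, -0.6, -1.2]
width: 0.0167
finger_force: 29.9
```

```bash
python3 -m handwheel '[[0,0,0.005,0,0,0],[0,0,0.005,0,0,0],[0,0,0.005,0,0,0]]'
```

```text
time: 14.12
tool_pos: [0.5141, 0.133, 0.0333]
ee_rot: [-3.142, -0.001, -0.0]
wrist_force: [0.2, -0.1, 2.1]
width: 0.0163
finger_force: 30.0
```

```bash
python3 -m handwheel '[[0,0,0,0,0,0],[0,0,0,0,0,0],[0,0,0,0,0,0],[0,0,0,0,0,0],[0,0,0,0,0,0],[0,0,0,0,0,0]]' 0 && python3 -m handwheel '[[0,0,-0.05,0,0,0],[0,0,-0.15,0,0,0],[0,0,-0.3,0,0,0],[0,0,-0.45,0,0,0],[0,0,-0.45,0,0,0],[0,0,-0.45,0,0,0]]' && python3 -m handwheel '[[0,-0.15,0,0,0,0],[-0.03,-0.3,0,0,0,0],[-0.06,-0.45,0,0,0,0],[-0.07,-0.6,0,0,0,0],[-0.07,-0.6,0,0,0,0],[-0.07,-0.6,0,0,0,0],[-0.07,-0.6,0,0,0,0]]' -0.1
python3 - <<'E'
from h import *
print(robot.get_obs()['tool_pos'],robot.get_obs()['ee_rot']);im,c=save('wrist','w6.png');s,_=save('top','t6.png')
t=cv2.resize(s[150:240,230:374,::-1],None,fx=640/144,fy=640/144,interpolation=2)[50:350]
cv2.imwrite('pics/c6.png',np.vstack([im[100:400,:,::-1],t]))
E
```

```text
time: 14.62
tool_pos: [0.5135, 0.1329, 0.0324]
ee_rot: [3.141, 0.0, -0.0]
wrist_force: [0.2, -0.2, 0.2]
width: 0.0469
finger_force: 0.0
time: 15.12
tool_pos: [0.5155, 0.1332, 0.1259]
ee_rot: [-3.141, -0.006, -0.0]
wrist_force: [-0.4, -0.2, 0.3]
width: 0.0471
finger_force: 0.0
time: 15.7
tool_pos: [0.499, 0.2522, 0.1213]
ee_rot: [3.14, 0.002, 0.0]
wrist_force: [-0.0, 0.1, -0.2]
width: 0.0514
finger_force: 0.0
[0.49898817 0.25219082 0.12125698] [3.13986379e+00 2.15149512e-03 3.75069095e-05]
```

View pics/c6.png

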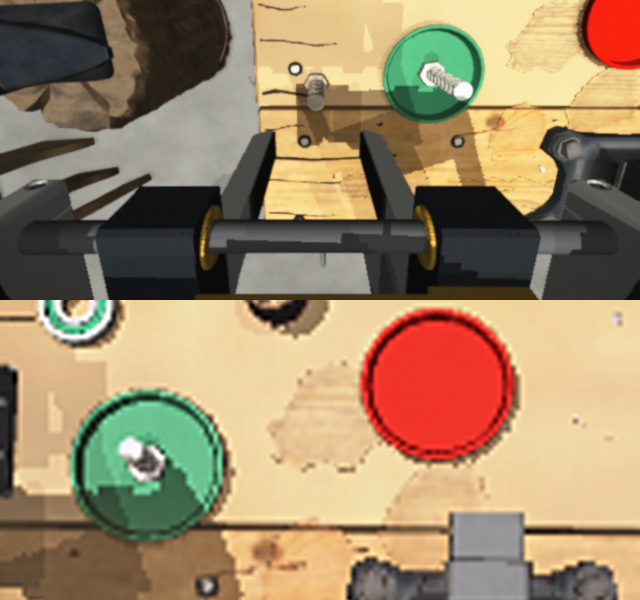

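The long bolt stands centred in the green dish. The rusty bolt's tip at (316,200) is centred in the gap, so I'll grip it.

```bash
python3 -m handwheel '[[0.005,0,0.1,0,0,0],[0.005,0,0.2,0,0,0],[0.005,0,0.3,0,0,0],[0.005,0,0.4,0,0,0],[0.005,0,0.495,0,0,0],[0.005,0,0.495,0,0,0],[0.005,0,0.495,0,0,0]]' && python3 -m handwheel '[[0,0,0,0,0,0],[0,0,0,0,0,0],[0,0,0,0,0,0],[0,0,0,0,0,0],[0,0,0,0,0,0],[0,0,0,0,0,0],[0,0,0,0,0,0]]' 1 && python3 -m handwheel '[[0,0,-0.1,0,0,0],[0,0,-0.25,0,0,0],[0,0,-0.4,0,0,0],[0,0,-0.6,0,0,0],[0,0,-0.8,0,0,0],[0,0,-0.95,0,0,0],[0,0,-0.95,0,0,0],[0,0,-0.95,0,0,0],[0,0,-0.95,0,0,0]]'
```

```text
time: 16.38
tool_pos: [0.4999, 0.2515, 0.0225]
ee_rot: [3.14, 0.003, -0.002]
wrist_force: [-0.4, -0.3, 1.0]
width: 0.0518
finger_force: 0.0
time: 16.97
tool_pos: [0.501, 0.2532, 0.0241]
ee_rot: [-3.141, -0.001, -0.0]
wrist_force: [-0.1, 0.1, 1.5]
width: 0.0152
finger_force: 29.9
time: 17.72
tool_pos: [0.4999, 0.2527, 0.2117]
ee_rot: [3.14, 0.003, -0.0]
wrist_force: [0.0, -0.9, -1.8]
width: 0.0151
finger_force: 29.8
```

```bash
python3 -m handwheel '[[0.05,0.15,0,0,0,0],[0.1,0.3,0,0,0,0],[0.15,0.45,0,0,0,0],[0.2,0.6,0,0,0,0],[0.2,0.75,0,0,0,0],[0.2,0.9,0,0,0,0],[0.2,0.9,0,0,0,0],[0.2,0.9,0,0,0,0]]' && python3 -m handwheel '[[0.05,0.15,0,0,0,0],[0.1,0.3,0,0,0,0],[0.15,0.45,0,0,0,0],[0.15,0.6,0,0,0,0],[0.15,0.67,0,0,0,0],[0.15,0.67,0,0,0,0],[0.15,0.67,0,0,0,0],[0.15,0.67,0,0,0,0]]'
python3 - <<'E'
from h import *
print(robot.get_obs()['tool_pos'],robot.get_obs()['ee_rot']);im,c=save('wrist','w7.png')
g=im.astype(int);B,G,R=g[...,2],g[...,1],g[...,0]
k8,lab,st,ce=cv2.connectedComponentsWithStats(((R>120)&(G<70)&(B<70)).astype(np.uint8))
for i in range(1,k8):
    if 1500<st[i,4]: print(st[i],hit(c,st[i,0]+(st[i,2]-1)/2,st[i,1]+(st[i,3]-1)/2,.018).round(4))
for n in ['top']:
  for z in (.12,.156):
    print('vise jaw front',hit(viewer.calibration('top'),338,208,z))
E
```

```text
time: 18.38
tool_pos: [0.5393, 0.0716, 0.2103]
ee_rot: [-3.141, 0.006, -0.003]
wrist_force: [0.1, 0.9, -1.4]
width: 0.0153
finger_force: 29.8
time: 19.05
tool_pos: [0.5704, -0.0591, 0.213]
ee_rot: [-3.14, 0.001, 0.002]
wrist_force: [0.8, -0.2, -1.6]
width: 0.0152
finger_force: 29.8
[ 0.57035104 -0.05911649  0.21304541] [-3.14021952e+00  9.15519270e-04  1.70516488e-03]
[ 282  132   78   74 3872] [ 0.5731 -0.0646  0.018 ]
vise jaw front [ 0.47438495 -0.08899907  0.12      ]
vise jaw front [ 0.47111842 -0.08788884  0.156     ]
```

View pics/w7.png

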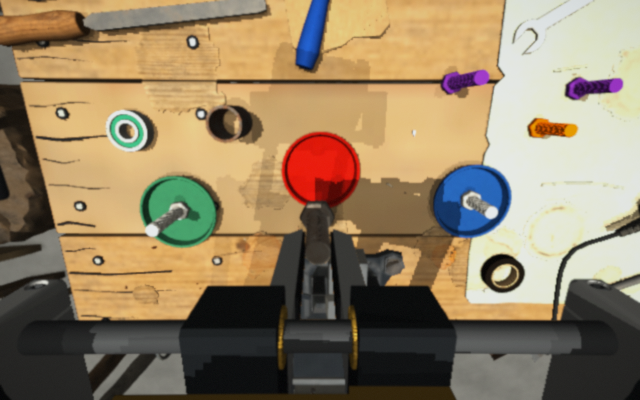

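The rusty bolt is held upright, and the red dish at (321,169) is nearly in line. The other two bolts stand centred in their dishes. Lowering, with a 4 mm correction to the right.

```bash
python3 -m handwheel '[[0.003,0.02,0.15,0,0,0],[0.003,0.02,0.3,0,0,0],[0.003,0.02,0.45,0,0,0],[0.003,0.02,0.6,0,0,0],[0.003,0.02,0.75,0,0,0],[0.003,0.02,0.85,0,0,0],[0.003,0.02,0.895,0,0,0],[0.003,0.02,0.895,0,0,0],[0.003,0.02,0.895,0,0,0],[0.003,0.02,0.895,0,0,0]]' && python3 -m handwheel '[[0,0,0.005,0,0,0],[0,0,0.005,0,0,0],[0,0,0.005,0,0,0]]'  && python3 -m handwheel '[[0,0,0.005,0,0,0],[0,0,0.005,0,0,0],[0,0,0.005,0,0,0]]'
```

```text
time: 19.93
tool_pos: [0.5728, -0.0648, 0.0368]
ee_rot: [3.141, -0.004, 0.001]
wrist_force: [-0.5, -0.2, -1.7]
width: 0.0152
finger_force: 29.8
time: 20.18
tool_pos: [0.5718, -0.0653, 0.0346]
ee_rot: [3.141, -0.002, -0.0]
wrist_force: [-0.2, 0.6, -0.9]
width: 0.0156
finger_force: 29.8
time: 20.43
tool_pos: [0.5711, -0.0652, 0.0325]
ee_rot: [3.142, 0.0, -0.0]
wrist_force: [0.7, -0.3, -1.5]
width: 0.0151
finger_force: 29.8
```

```bash
python3 -m handwheel '[[0,0,0.01,0,0,0],[0,0,0.01,0,0,0],[0,0,0.01,0,0,0]]'  && python3 -m handwheel '[[0,0,0.005,0,0,0],[0,0,0.005,0,0,0],[0,0,0.005,0,0,0]]'
```

```text
time: 20.68
tool_pos: [0.571, -0.0651, 0.0303]
ee_rot: [-3.142, 0.0, -0.0]
wrist_force: [-0.1, 0.2, -1.9]
width: 0.0155
finger_force: 29.8
time: 20.93
tool_pos: [0.5715, -0.0651, 0.0301]
ee_rot: [3.141, -0.001, -0.0]
wrist_force: [-0.9, 0.7, 1.9]
width: 0.0156
finger_force: 29.9
```

Contact. Releasing and withdrawing.

```bash
python3 -m handwheel '[[0,0,0,0,0,0],[0,0,0,0,0,0],[0,0,0,0,0,0],[0,0,0,0,0,0],[0,0,0,0,0,0],[0,0,0,0,0,0]]' 0 && python3 -m handwheel '[[0,0,-0.05,0,0,0],[0,0,-0.15,0,0,0],[0,0,-0.3,0,0,0],[0,0,-0.5,0,0,0],[0,0,-0.7,0,0,0],[0,0,-0.9,0,0,0],[0,0,-0.9,0,0,0],[0,0,-0.9,0,0,0],[0,0,-0.9,0,0,0]]'
python3 - <<'E'
from h import *
im,c=save('wrist','w8.png')
E
```

```text
time: 21.43
tool_pos: [0.5712, -0.0651, 0.0295]
ee_rot: [3.141, 0.0, -0.0]
wrist_force: [-0.1, -0.2, 0.3]
width: 0.0466
finger_force: 0.0
time: 22.18
tool_pos: [0.5711, -0.0651, 0.2097]
ee_rot: [3.141, -0.0, -0.0]
wrist_force: [0.5, -0.5, -0.2]
width: 0.0474
finger_force: 0.0
```

View pics/w8.png

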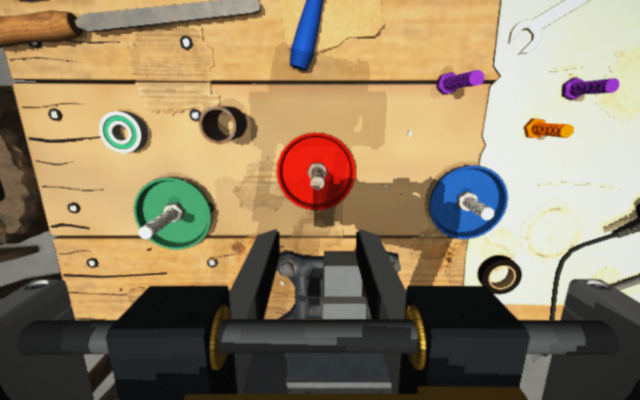

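All three bolts stand upright near the middle of their dishes: rusty in red (316,172), long in green (174,213), short in blue (470,202). The pipe end, bearing and tape are undisturbed.

```bash
python3 -c "
from bench import robot
print(robot.close_job())"
```

```text
the job is handed in; nothing more can be done
None
```

I placed all three bolts upright, close to the middle of their dishes (rusty in red, short bright in blue, long bright in green), left the pipe end, bearing and tape alone, and handed the job in at about 22 s; no verdict came back.

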